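# Snap the control board back into the sewing-machine control box

### The job

Put the loose circuit board back into the open control-box tray: set it over the four white snap standoffs, plug sockets towards the tray's low-walled cable end, so that a tip comes up through each corner hole, then press it down evenly on its bare margins, not by the heatsink, until it has clicked through and sits fully home on all four. Feel for the clicks and never push it with more than about 2 kg, and leave the cover, tub, thread and screwdriver where they are.

Things in the scene. Friction and masses are not known exactly. Their poses are not given: they have to be found in the camera images.
- tray: fixed base tray of a sewing-machine motor's control box: shallow dark grey steel tray 236 x 150 mm on a cork pad 3 to 14 mm thick. Origin on top of the pad under the middle of the four standoffs, floor 6 mm and walls 26 mm above it; +x to the mains end (terminal strip and choke on the floor, tops 22 mm up, 100 to 125 mm off), -x to the cable end, its wall cut down low. It does not move or give.
- post0 (a point): white nylon snap standoff 0 of the tray (cable end, left; x -70, y +45 mm in the tray's frame, axes as the tray's). The point is the middle of its round shoulder, where the board's underside comes to rest. Shoulder 13 mm across, 22 mm above the tray's origin.
- post1 (a point): white nylon snap standoff 1 of the tray (cable end, right; x -70, y -45 mm in the tray's frame, axes as the tray's). The point is the middle of its round shoulder, where the board's underside comes to rest. Above the shoulder: a 5.2 mm neck, then a pointed tip ending 11 mm above the shoulder, 4.6 mm across at its blunt end.
- post2 (a point): white nylon snap standoff 2 of the tray (mains end, left; x +70, y +45 mm in the tray's frame, axes as the tray's). The point is the middle of its round shoulder, where the board's underside comes to rest. Two sprung barbs at the tip's sides, along the tray's x, 9.4 mm across at their widest, 4.6 mm above the shoulder; they fold in as the board passes and spring out over it.
- post3 (a point): white nylon snap standoff 3 of the tray (mains end, right; x +70, y -45 mm in the tray's frame, axes as the tray's). The point is the middle of its round shoulder, where the board's underside comes to rest. The four posts are alike.
- heatsink (a point): middle of the loose circuit board's heatsink (21 mm above the board's underside, over its centre, axes as the board's). Finned aluminium block, 60 mm along x, 18 mm along y, 36 mm tall on the board; gripped across y from above.
- sink: the heatsink as a body of its own, fixed on the board; origin under its centre, on the board's top face. The power parts are soldered under it: lift and set down the board by it, but do not push the board home by it.
- hole0 (a point): hole 0 of the board (x -70, y +45 mm in the board's frame, axes as the board's), 6 mm round; the point is its centre at the board's underside. It belongs on post0. Set down loosely, the board rests on the barbs, its underside about 8 mm above the shoulders.
- hole1 (a point): hole 1 of the board (x -70, y -45 mm in the board's frame, axes as the board's), 6 mm round; the point is its centre at the board's underside. It belongs on post1. Each standoff needs about 6 to 8 N; it clicks (the resistance drops) when the underside is 1 to 2 mm above the shoulder, then holds the board on the shoulder.
- hole2 (a point): hole 2 of the board (x +70, y +45 mm in the board's frame, axes as the board's), 6 mm round; the point is its centre at the board's underside. It belongs on post2. Pushing one corner all the way alone see-saws the board and lifts the opposite corner off its tip.
- hole3 (a point): hole 3 of the board (x +70, y -45 mm in the board's frame, axes as the board's), 6 mm round; the point is its centre at the board's underside. It belongs on post3. Pushing half-way between two holes takes both standoffs together, about 14 N.
- board: the loose circuit board itself: green, 160 (x) x 110 (y) x 3 mm, 0.26 kg with its heatsink, lying flat on the desk; origin at the centre of its underside. White plug sockets along its -x edge; relay and capacitors (20 mm tall) near +x, all within 22 mm of its x axis, so both long margins are bare. It cracks under a push of more than about 20 N.
- cover: the control box's deep cover, an upturned dark grey steel tray 236 x 152 x 62 mm, origin under its centre; stands by, leave it alone
- tub: clear plastic tub of white clips, 190 x 130 x 70 mm, origin under its centre; leave it alone
- thread: upright cone of sewing thread, 62 mm across at the foot, 112 mm tall, origin under its centre; leave it alone
- driver: screwdriver with black handle lying on the desk, 190 mm long, 26 mm thick, origin under its middle; leave it alone

How it is judged:
By the outcome, as a careful person would: the job done as asked, in the order asked, and still so for the second after the job is handed in, with the robot touching nothing.
It also fails if it takes over 72 s, if anything falls off the work surface, if the arm or the gripper's body presses on something with over 40 N, if the wrist force passes 120 N, or if a joint passes its speed limit or range.

### The arm

A 6-joint arm with a two-finger parallel gripper is mounted at the origin on the work surface. World frame = base frame: x ahead of the robot, y to its left, z up, the work surface at z = 0. Lengths are in m, angles in rad, forces in N, time in s.
With the tool pointing down it reaches from about 0.4 to 0.825 m from the base axis. Payload 7 kg.
Tool frame: the origin (TCP) lies at the very end of the fingers, on their centre line; the grasp point (between the pads) lies 19 mm behind it; z points along the fingers, x is the direction in which the jaws open and shut, and the axes are right-handed (so a half turn about z gives the same grasp; the last joint's range is limited). The gripper opens to 88 mm and grips with 3 to 60 N. Pads are 19 mm wide; open, the fingers measure 130 mm over their backs; the gripper's body (78 mm by 193 mm) begins 47 mm behind the grasp point.
Start: joints at [1.482, 0.359, 0.012, 0, -1.224, -0.288], TCP at [0.248, 0.628, 0.227] pointing down, gripper open.
Joint ranges: [-3.07, 3.07], [-1.43, 2.12], [-1.02, 1.25], [-3.03, 1.67], [-3.05, -0], [-3.03, 3.03]. Speed limits (rad/s): [2.39, 2.39, 3.01, 3.14, 3.14, 3.14].

### API

Orientations are given as [roll, pitch, yaw] about the fixed x, y, z axes, in that order (R = Rz(yaw) Ry(pitch) Rx(roll)).
In Python, from station import telemetry, grab_frame, arm, regions_of, pinpoint gives the robot as it stands. The module is installed in compiled form; this text tells all that it offers.
- The arm moves only by the shell command python3 -m inch 'ROWS' [FORCE]. ROWS is text: rows parted by semicolons, each of 7 numbers parted by spaces: the opening, from 0 (shut) to 1 (fully open), then the shift along the world's x, y, z in cm, then the turn, a rotation vector about the world's x, y, z in degrees. A call has 1 to 12 rows; each row is the pose to reach, as a shift and turn from the pose measured when the call began; what a row does not reach only later rows make up. A row lasts 1/8 s, in which the tool goes at most 62.5 mm and 10.7 degrees, less where a joint would pass 70% of its speed; a pose out of reach is approached as far as the arm can. A call with a gripper value outside its range is refused whole. The fingers move at their own pace and stop on an object; FORCE is the grip in N (left out, the last holds). Time passes only in rows, so rows that repeat a pose let the fingers close. It gives the time, the measured TCP pose, the force and the opening at its end, in the units of the state.
- telemetry.get_state(): the state, without advancing time (a new reading comes with each control period).
- grab_frame(name): name is "side" or "top"; returns a dict with "pixels" (420x560x3 uint8, red, green, blue), "fx", "fy", "cx", "cy" (pixels), "R" (3x3) and "t" (3): a world point X has camera coordinates R X + t. Camera axes: x right, y down, z forward; pixel columns grow to the right and rows downward; lengths in m; the calibration is good to about 2 mm. A picture is of the moment at which its call begins. There is no depth.
- arm.job_done(): hands the job in, once; it reports no verdict.
Trained networks look in the newest picture that a camera, given by its name, has taken for a name from the list of things; names that differ only in an ending like _2 or _b are one class to them, and where a whole thing is asked for, a point or a joint stands for the part that bears it (a point fixed in the world has none). Each returns a list of dicts, best first, with "p" (0 to 1); they miss things now and then, are a little off and sometimes report something else, mostly with a low value. They report only what shows in the picture. A call takes as long as a camera call.
- regions_of(camera, name): "pixels" (420x560 bool, what is visible of it) and "bbox" ([left, top, right, bottom] in pixels, round what is visible of it).
- pinpoint(camera, name): "location" ([column, row] in pixels: a listed point, or the origin of a listed thing).
The state is a dict: "t": time; "q": joint angles; "qd": joint speeds; "joint_efforts": joint torques, N m; "eef_pos": TCP position; "ee_rot": TCP orientation; "force": force on the tool from outside, world axes, zero at the start; "moment": the same for the moment, N m; "width": finger opening in m.
Only numpy, scipy, OpenCV 4.12 (cv2) and the standard library are available. Lean on these libraries where they do the work, as an engineer would, in place of code of your own. Each camera call takes 0.05 s, during which the arm holds its last target. There are 200 camera calls.

## Working session

There is one attempt and no reset: what is moved stays moved. The work goes in short steps, Python scripts to look and compute and a shell command to move; the robot and the scene stay as the last step left them, time stands still between calls to the robot, and variables do not carry over. Pictures are saved under pics/ and viewed, about 8 in all and at most 12, crops included, and the job is handed in when it is done.

```bash
mkdir -p pics; cat > h.py <<'E'
import numpy as np, cv2
from station import telemetry, grab_frame, arm, regions_of, pinpoint
from scipy.optimize import least_squares
def cams(save=None):
    f={n:grab_frame(n) for n in("side","top")}
    if save:
        for n in f: cv2.imwrite(f"pics/{save}_{n}.png",f[n]["pixels"][:,:,::-1])
    return f
def proj(c,X):
    p=np.asarray(X)@np.array(c["R"]).T+np.array(c["t"])
    return np.stack([c["fx"]*p[...,0]/p[...,2]+c["cx"],c["fy"]*p[...,1]/p[...,2]+c["cy"]],-1)
def pp(n,name):
    r=pinpoint(n,name); return (np.array(r[0]["location"],float),r[0]["p"]) if r else (None,0)
def pose(f,names,local,x0,flat=False,verbose=True):
    """fit x,y,z,yaw(,roll,pitch) to pinpoints in both cams"""
    ob=[]
    for c in f:
        for n,l in zip(names,local):
            u,p=pp(c,n)
            if u is not None and p>.3: ob.append((c,n,np.array(l),u,p))
    def pts(x,l):
        c,s=np.cos(x[3]),np.sin(x[3]); return x[:3]+np.array([[c,-s,0],[s,c,0],[0,0,1]])@l
    r=lambda x: np.concatenate([proj(f[c],pts(x,l))-u for c,n,l,u,p in ob])
    s=least_squares(r,x0,loss="soft_l1",f_scale=2.,x_scale=[.1,.1,.1,1])
    if verbose:
        for (c,n,l,u,p),e in zip(ob,r(s.x).reshape(-1,2)): print(c,n,u.round(1),round(p,2),"res",e.round(1))
    return s.x
H=[[-.07,.045,0],[-.07,-.045,0],[.07,.045,0],[.07,-.045,0]]
BN=["hole0","hole1","hole2","hole3","heatsink","board"]; BL=H+[[0,0,.021],[0,0,0]]
TN=["post0","post1","post2","post3","tray"]; TL=[[a,b,.022] for a,b,_ in H]+[[0,0,0]]
E
python3 - <<'E'
from h import *
f=cams("a")
for c in f: print(c,f[c]["fx"],"campos",(-np.array(f[c]["R"]).T@np.array(f[c]["t"])).round(3))
for N,L in((BN,BL),(TN,TL)):
    best=None
    for y in(0,1.57,3.14,-1.57):
        pass
    print(pose(f,N,L,[.6,0,.01,0.]).round(4))
print(telemetry.get_state())
E
```

```text
side 440.91292975241646 campos [0.275 0.795 1.037]
top 484.9128832180633 campos [ 0.531 -0.01   1.439]
side hole0 [348.7 188.8] 0.66 res [ 1.1 19.5]
side hole1 [348.7 188.8] 0.66 res [1.5 0.3]
side hole2 [348.7 188.8] 0.66 res [-41.3  15.7]
side hole3 [348.7 188.8] 0.66 res [-39.2  -3.2]
side heatsink [311.  209.7] 0.64 res [ 18.7 -17.4]
side board [330.6 195.7] 0.68 res [-1.4  1. ]
top hole0 [359.7 227.6] 0.85 res [-17.3  44.3]
top hole1 [359.7 227.6] 0.85 res [11.4 36.8]
top hole2 [359.7 227.6] 0.85 res [-29.2  -0.5]
top hole3 [359.7 227.6] 0.85 res [-0.6 -8. ]
top heatsink [337.8 245.3] 0.52 res [14.   0.5]
top board [339.9 249.3] 0.93 res [10.9 -3.6]
[ 0.5061 -0.2263 -0.0341  0.2589]
side post0 [243.2 281.6] 0.95 res [47.3 20.9]
side post1 [243.2 281.6] 0.95 res [60.6 -5.9]
side post2 [243.2 281.6] 0.95 res [-1.1  1.8]
side post3 [243.2 281.6] 0.95 res [ 13.9 -23.3]
side tray [277.8 280.6] 0.9 res [-4.6  3.4]
top post0 [197. 259.] 0.76 res [-5.9 -0.4]
top post1 [197. 259.] 0.76 res [25.4  1.1]
top post2 [197. 259.] 0.76 res [ -2.9 -49.1]
top post3 [197. 259.] 0.76 res [ 28.2 -47.5]
top tray [209.6 235.3] 0.63 res [-0.3 -0.3]
[ 0.5359  0.1952  0.0191 -0.0445]
{'t': 1.2, 'q': array([ 1.48213038e+00,  3.58569146e-01,  1.19117845e-02, -5.72418576e-06,
       -1.22414170e+00, -2.88073430e-01]), 'qd': array([-1.27367663e-03, -2.39908861e-03,  5.51172559e-04, -4.62611056e-05,
        3.98355333e-04,  4.83069925e-04]), 'joint_efforts': array([-3.17832191e-04, -5.82402349e+01,  2.93295497e+01,  7.00259820e+00,
        1.24739710e-02, -2.50032485e-05]), 'eef_pos': array([0.24834894, 0.62761725, 0.22658532]), 'ee_rot': array([ 3.14158827e+00, -4.14692538e-06, -1.94753765e+00]), 'force': array([ 0.97799534, -0.32187223, -0.03002168]), 'moment': array([-0.01234667,  0.01435279, -0.02583511]), 'width': 0.08744877018728145}
```

```bash
cd pics; python3 -c "
import cv2,numpy as np
a=cv2.imread('a_side.png');b=cv2.imread('a_top.png');cv2.imwrite('a.png',cv2.resize(np.vstack([a,b]),(450,600)) if 0 else cv2.resize(np.hstack([a,b]),(800,300)))"
```

```text
(no output)
```

View pics/a_top.png

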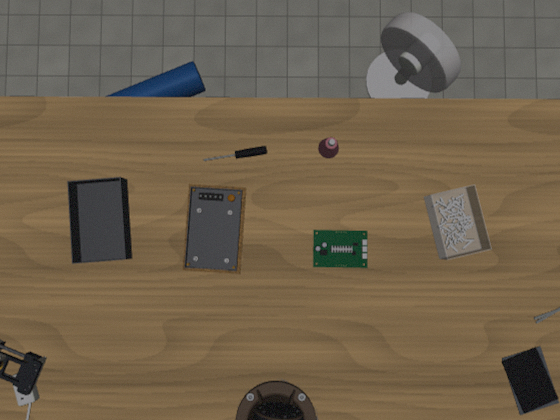

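View pics/a_side.png

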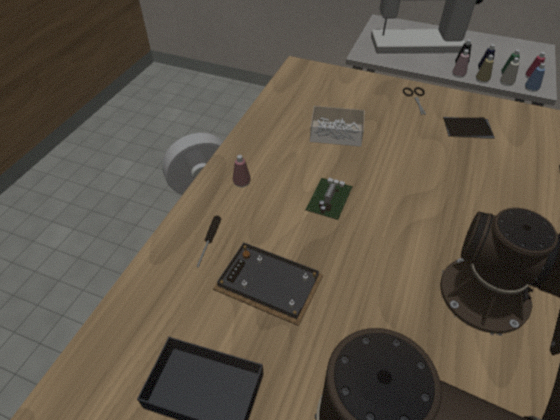

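The top view shows the tray at about (214,235), with its terminal strip at the far (+x) end, and the board at (340,249) with its sockets to the right (−y). So board yaw is about +90° and tray yaw about 0. The networks return several instances per class, so I'll assign them to individual points.

```bash
cat >> h.py <<'E'
def multi(f,cls,L,x0,extra=(),fixz=None,pmin=.3,gate=25,skip=(),verbose=True):
    """all instances of point class cls, assigned to local points L; extra=[(name,local)]"""
    det={c:[(np.array(d["location"],float),d["p"]) for d in pinpoint(c,cls) if d["p"]>pmin] for c in f if c not in skip}
    ex=[(c,np.array(l),pp(c,n)[0]) for c in det for n,l in extra]
    x=np.array(x0,float)
    R=lambda x,l: x[:3]+np.array([[np.cos(x[3]),-np.sin(x[3]),0],[np.sin(x[3]),np.cos(x[3]),0],[0,0,1]])@np.array(l)
    for it in range(6):
        ob=[(c,l,u) for c,l,u in ex if u is not None]
        for c in det:
            for u,p in det[c]:
                d=[np.linalg.norm(proj(f[c],R(x,l))-u) for l in L]; i=int(np.argmin(d))
                if d[i]<gate: ob.append((c,L[i],u))
        g=lambda v:np.concatenate([proj(f[c],R(v,l))-u for c,l,u in ob]+([] if fixz is None else [[(v[2]-fixz)*3000]]))
        x=least_squares(g,x,loss="soft_l1",f_scale=1.).x
        gate=10
    if verbose:
        for c,l,u in ob: print(c,l,u.round(1),"res",(proj(f[c],R(x,l))-u).round(1))
    return x
E
python3 - <<'E'
from h import *
f=cams("b")
print(multi(f,"hole0",H,[.53,-.22,0,1.57],[("heatsink",[0,0,.021])],fixz=0).round(4))
print(multi(f,"post0",TL[:4],[.57,.19,.01,0]).round(4))
a=f["top"]["pixels"][:,:,::-1]
s=np.hstack([cv2.resize(a[180:275,180:250],None,fx=5,fy=5,interpolation=2),cv2.resize(a[200:295,305:375],None,fx=5,fy=5,interpolation=2)])
cv2.imwrite("pics/b.png",s)
E
```

```text
side [0.    0.    0.021] [326.4 191.4] res [3.3 2.6]
top [0.    0.    0.021] [340.5 249.3] res [-0.9  0.1]
side [0.07, -0.045, 0] [313.4 210.4] res [-3.9 -0.4]
side [0.07, 0.045, 0] [334.2 218.6] res [ 2.7 -1.3]
side [-0.07, 0.045, 0] [346.4 189.5] res [ 1.6 -1.8]
side [-0.07, -0.045, 0] [325.2 175.7] res [-3.2  5.5]
top [0.07, 0.045, 0] [321.3 265.9] res [-5.8 -0.9]
top [-0.07, -0.045, 0] [361.2 230.2] res [0.6 3.2]
top [-0.07, 0.045, 0] [360.5 266.1] res [ 2.3 -2.2]
top [0.07, -0.045, 0] [314.8 234.7] res [-0.1 -0.2]
[ 0.4962 -0.1855 -0.      1.5995]
side [0.07, -0.045, 0.022] [261.1 254.9] res [-1.2  2.6]
side [0.07, 0.045, 0.022] [243.5 284.4] res [ 0.3 -2.8]
side [-0.07, 0.045, 0.022] [289.5 302.1] res [0.8 0.2]
top [0.07, 0.045, 0.022] [202.4 211.7] res [-2.2 -2.5]
top [-0.07, -0.045, 0.022] [225.6 258.2] res [0.3 2. ]
top [0.07, -0.045, 0.022] [230.  211.9] res [0.9 0.3]
top [-0.07, 0.045, 0.022] [195.  257.7] res [ 0.  -0.6]
[ 0.537   0.1834  0.0044 -0.0918]
```

View pics/b.png

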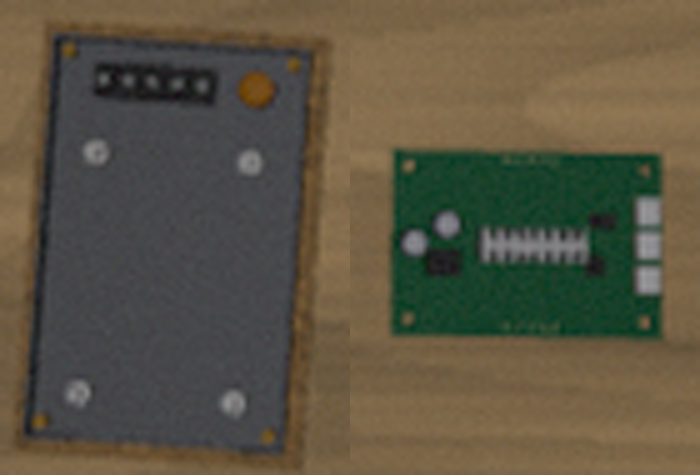

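The enlarged crop shows the posts as white discs at about (199,210), (230,212), (196,258) and (227,260). The holes are tan spots at about (317,233), (364,234), (316,264) and (364,264). I'll refine both with colour-blob centroids.

```bash
cat >> h.py <<'E'
def blob(img,u,mode,r=4):
    """subpixel centroid near u; post: bright; hole: red over green board"""
    im=img.astype(float); w=im.mean(2) if mode=="post" else im[:,:,0]
    for r_ in (r+1,r,r):
        c,q=np.round(u).astype(int); Y,X=np.mgrid[q-r_:q+r_+1,c-r_:c+r_+1]
        p=w[q-r_:q+r_+1,c-r_:c+r_+1]; p=np.clip(p-np.median(p)-.35*(p.max()-np.median(p)),0,None)
        u=np.array([(X*p).sum(),(Y*p).sum()])/p.sum()
    return u
def Rz(a): return np.array([[np.cos(a),-np.sin(a),0],[np.sin(a),np.cos(a),0],[0,0,1]])
def fitblob(f,ob,x0,fixz=None,verbose=True):
    """ob: list (cam,local,u)"""
    g=lambda v:np.concatenate([proj(f[c],v[:3]+Rz(v[3])@np.array(l))-u for c,l,u in ob]+([] if fixz is None else [[(v[2]-fixz)*3000]]))
    s=least_squares(g,x0,loss="soft_l1",f_scale=.5)
    if verbose:
        for (c,l,u),e in zip(ob,g(s.x)[:2*len(ob)].reshape(-1,2)): print(c,l,u.round(2),e.round(2))
    return s.x
E
python3 - <<'E'
from h import *
f=cams()
T=dict(zip([2,3,0,1],[(199,210.4),(230,212.4),(195.6,258.4),(226.6,260.4)]))
# board: +x=+y world(left); board +y = -x world (down)
B=dict(zip([3,1,2,0],[(316.6,233.2),(363.8,234.2),(316.4,263.6),(363.8,264.4)]))
tp=f["top"]["pixels"]; sd=f["side"]["pixels"]
L=[[a,b,.030] for a,b,_ in H]   # visible post mass ~ between shoulder and tip
ot=[("top",L[i],blob(tp,T[i],"post")) for i in T]
xt=fitblob(f,ot,[.57,.19,.008,-.06],fixz=.008); print("tray top",xt.round(4))
Lb=[[a,b,.003] for a,b,_ in H]
ob=[("top",Lb[i],blob(tp,B[i],"hole",3)) for i in B]
xb=fitblob(f,ob,[.52,-.19,0,1.57],fixz=0); print("board top",xb.round(4))
# side
S=f["side"]
os_=[("side",L[i],blob(sd,proj(S,xt[:3]+Rz(xt[3])@np.array(L[i])),"post")) for i in T]
x2=fitblob(f,ot+os_,xt); print("tray both",x2.round(4))
print("side-pred board holes",proj(S,xb[:3]+(Rz(xb[3])@np.array(Lb).T).T).round(1).tolist())
a=sd[:,:,::-1]
for i in range(4): print(i,proj(S,x2[:3]+Rz(x2[3])@np.array(L[i])).round(1))
s=np.hstack([cv2.resize(a[240:320,210:320],None,fx=4,fy=4,interpolation=2),cv2.resize(a[160:240,290:370],None,fx=4,fy=4,interpolation=2)])
cv2.imwrite("pics/c.png",s)
E
```

```text
top [0.07, 0.045, 0.03] [198.53 209.91] [ 0.   -0.13]
top [0.07, -0.045, 0.03] [229.51 212.07] [ 0.08 -0.36]
top [-0.07, 0.045, 0.03] [195.26 258.09] [-0.22  0.21]
top [-0.07, -0.045, 0.03] [226.15 259.99] [0.13 0.25]
tray top [ 0.536   0.1837  0.008  -0.0559]
top [0.07, -0.045, 0.003] [315.95 226.98] [2.34 4.94]
top [-0.07, -0.045, 0.003] [368.92 230.74] [-3.36  1.28]
top [0.07, 0.045, 0.003] [313.47 267.98] [ 4.89 -5.51]
top [-0.07, 0.045, 0.003] [368.71 263.63] [-2.91 -1.07]
board top [ 0.5021 -0.1949  0.      1.5744]
top [0.07, 0.045, 0.03] [198.53 209.91] [0.18 0.04]
top [0.07, -0.045, 0.03] [229.51 212.07] [ 0.01 -0.13]
top [-0.07, 0.045, 0.03] [195.26 258.09] [-0.13 -0.02]
top [-0.07, -0.045, 0.03] [226.15 259.99] [-0.04  0.08]
side [0.07, 0.045, 0.03] [244.06 282.92] [-0.16  0.12]
side [0.07, -0.045, 0.03] [258.99 258.41] [0.09 0.01]
side [-0.07, 0.045, 0.03] [291.16 302.45] [ 0.15 -0.01]
side [-0.07, -0.045, 0.03] [304.9  276.24] [-0.06 -0.09]
tray both [ 0.536   0.1852 -0.0033 -0.0584]
side-pred board holes [[347.5, 185.1], [321.9, 178.2], [335.4, 214.2], [308.3, 206.4]]
0 [291.3 302.4]
1 [304.8 276.1]
2 [243.9 283. ]
3 [259.1 258.4]
```

View pics/c.png

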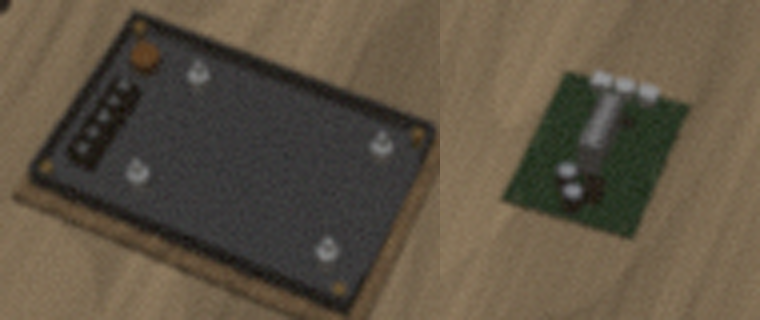

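```bash
cat >> h.py <<'E'
def boardrect(f,cam,u,x0,z,fit=True):
    """board pose from the outline of its green region (top face at z+3 mm)"""
    im=cv2.resize(f[cam]["pixels"],None,fx=4,fy=4,interpolation=cv2.INTER_CUBIC).astype(int)
    m=((im[:,:,1]-im[:,:,0])>8).astype(np.uint8)
    m=cv2.morphologyEx(m,cv2.MORPH_OPEN,np.ones((5,5)))
    n,lab,st,_=cv2.connectedComponentsWithStats(m)
    i=1+np.argmax(st[1:,4]); 
    h=cv2.convexHull(np.argwhere(lab==i)[:,::-1].astype(np.float32)).astype(np.float32)
    return m,(lab==i),h
E
python3 - <<'E'
from h import *
f=cams(); tp=f["top"]["pixels"]
m,c,h=boardrect(f,"top",None,None,0)
r=cv2.minAreaRect(h); k=(cv2.boxPoints(r)+.5)/4-.5; print(r,k.round(2).tolist())
C=np.array([[x,y,.003] for x in(-.08,.08) for y in(-.055,.055)])
def fit(k,x0):
    def g(v):
        P=proj(f["top"],np.array([v[0],v[1],0])+C@Rz(v[2]).T)
        return np.concatenate([p-k[np.argmin(np.linalg.norm(k-p,axis=1))] for p in P])
    s=least_squares(g,x0); return s.x,s.fun
x,e=fit(k,[.502,-.195,1.575]);print(x.round(4),e.round(2))
B=dict(zip([3,1,2,0],[(316.6,233.2),(363.8,234.2),(316.4,263.6),(363.8,264.4)]))
ob=[("top",[*H[i][:2],.003],blob(tp,B[i],"hole",1)) for i in B]
print(fitblob(f,ob,[.502,-.19,0,1.57],fixz=0).round(4))
E
```

```text
((626.3965454101562, 370.24139404296875), (128.12979125976562, 369.3480224609375), 68.19859313964844) [[107.41000366210938, 94.45999908447266], [193.13999938964844, 60.16999816894531], [205.0399932861328, 89.91000366210938], [119.30999755859375, 124.19999694824219]]
[1.0176 0.2353 0.3896] [ 20.81   2.48 -13.28  15.95  13.22 -16.08 -20.71  -2.78]
top [0.07, -0.045, 0.003] [316.41 232.61] [0.04 0.12]
top [-0.07, -0.045, 0.003] [363.71 233.51] [ 0.01 -0.05]
top [0.07, 0.045, 0.003] [316.08 263.36] [ 0.03 -0.08]
top [-0.07, 0.045, 0.003] [363.65 264.  ] [-0.09  0.01]
[ 0.4988 -0.1888  0.      1.5613]
```

```bash
python3 -m inch '1 5 -6 0 0 0 -10;1 10 -12 0 0 0 -20;1 14 -18 0 0 0 -30;1 18 -24 0 0 0 -40;1 21 -30 0 0 0 -50;1 23 -36 0 0 0 -60;1 25 -42 0 0 0 -69;1 25 -48 0 0 0 -69;1 25 -54 -2 0 0 -69;1 25 -60 -4 0 0 -69;1 25 -66 -6 0 0 -69;1 25 -72 -8 0 0 -69' 15
```

```text
t: 3.3
eef_pos: [0.4981, -0.045, 0.1623]
ee_rot: [3.141, 0.001, 3.132]
force: [0.7, 0.4, -0.0]
width: 0.0873
```

```bash
python3 -m inch '1 0 -6 -2 0 0 0;1 0.1 -11 -4 0 0 0;1 0.1 -14 -7 0 0 0;1 0.1 -14.4 -10 0 0 0;1 0.1 -14.4 -12.5 0 0 0;1 0.1 -14.4 -14 0 0 0;1 0.1 -14.4 -14.7 0 0 0;1 0.1 -14.4 -14.8 0 0 0' 15
python3 - <<'E'
from h import *
f=cams("d"); a=f["top"]["pixels"][:,:,::-1]; b=f["side"]["pixels"][:,:,::-1]
cv2.imwrite("pics/d.png",np.hstack([cv2.resize(a[200:300,290:390],None,fx=4,fy=4,interpolation=2),cv2.resize(b[140:240,270:370],None,fx=4,fy=4,interpolation=2)]))
E
```

```text
t: 4.3
eef_pos: [0.4994, -0.1888, 0.0145]
ee_rot: [3.141, 0.002, 3.132]
force: [0.4, -0.3, -0.1]
width: 0.0875
```

View pics/d.png

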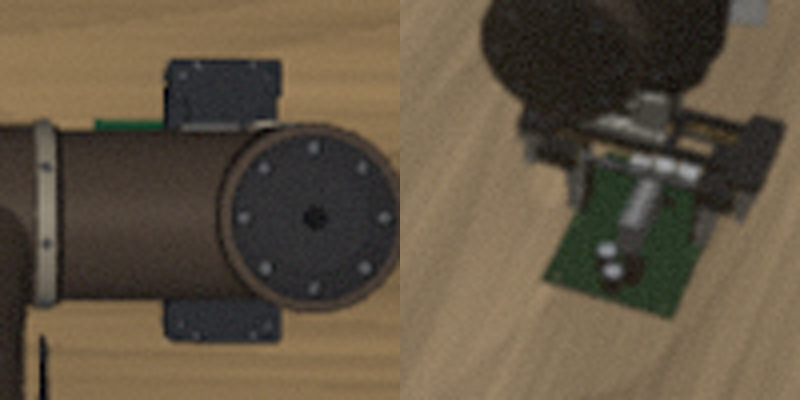

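The fingers straddle the heatsink. (5 pictures viewed so far.) Closing the gripper.

```bash
python3 -m inch '0 0 0 0 0 0 0;0 0 0 0 0 0 0;0 0 0 0 0 0 0;0 0 0 0 0 0 0;0 0 0 0 0 0 0;0 0 0 0 0 0 0' 30; python3 -m inch '0 0 0 2 0 0 0;0 0 0 5 0 0 0;0 0 0 9 0 0 0;0 0 0 9 0 0 0'; python3 - <<'E'
from h import *
print(telemetry.get_state()["force"], telemetry.get_state()["moment"])
E
```

```text
t: 5.15
eef_pos: [0.4997, -0.1889, 0.015]
ee_rot: [3.141, 0.003, 3.132]
force: [-0.5, 0.8, -0.1]
width: 0.0333
t: 5.65
eef_pos: [0.5018, -0.1891, 0.1081]
ee_rot: [-3.141, 0.009, 3.133]
force: [0.7, 0.2, -0.1]
width: 0.0005
[ 0.71638688  0.22946794 -0.13879254] [ 0.10054158 -0.033006   -0.00074453]
```

The fingers are slow and hadn't finished closing, so the lift came up empty. Reopening, then rechecking the board pose.

```bash
python3 -m inch '1 0 12 3 0 0 0;1 0 12 3 0 0 0;1 0 12 3 0 0 0;1 0 12 3 0 0 0;1 0 12 3 0 0 0;1 0 12 3 0 0 0;1 0 12 3 0 0 0;1 0 12 3 0 0 0;1 0 12 3 0 0 0;1 0 12 3 0 0 0' 15
python3 - <<'E'
from h import *
f=cams("e"); a=f["top"]["pixels"][:,:,::-1]; b=f["side"]["pixels"][:,:,::-1]
cv2.imwrite("pics/e.png",np.hstack([cv2.resize(a[200:300,290:390],None,fx=4,fy=4,interpolation=2),cv2.resize(b[140:240,270:370],None,fx=4,fy=4,interpolation=2)]))
tp=f["top"]["pixels"]
B=dict(zip([3,1,2,0],[(316.6,233.2),(363.8,234.2),(316.4,263.6),(363.8,264.4)]))
ob=[("top",[*H[i][:2],.003],blob(tp,B[i],"hole",1)) for i in B]
print(fitblob(f,ob,[.502,-.19,0,1.57],fixz=0).round(4))
E
```

```text
t: 6.9
eef_pos: [0.5018, -0.0691, 0.1381]
ee_rot: [-3.141, 0.009, 3.133]
force: [-0.2, 0.4, -0.5]
width: 0.0874
top [0.07, -0.045, 0.003] [317.24 231.62] [-0.62  0.63]
top [-0.07, -0.045, 0.003] [363.64 233.61] [0.24 0.06]
top [0.07, 0.045, 0.003] [314.   265.19] [ 1.83 -2.4 ]
top [-0.07, 0.045, 0.003] [363.66 264.16] [-0.39  0.05]
[ 0.4992 -0.1887  0.      1.5467]
```

View pics/e.png

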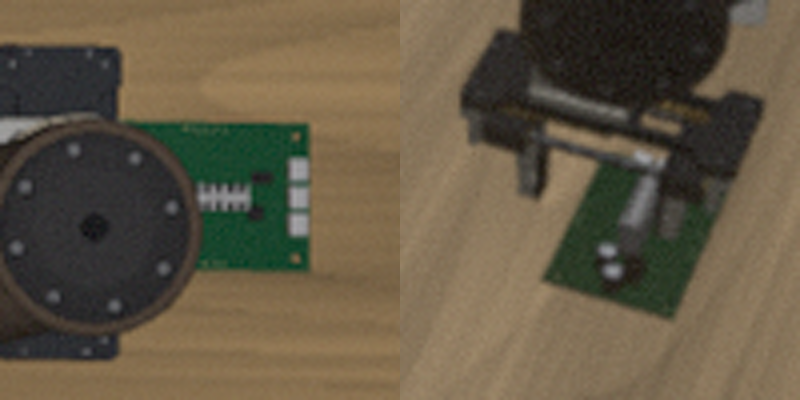

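The board hasn't moved: holes 0 and 1 match the earlier fit. Going back in with a smaller opening.

```bash
python3 -m inch '0.6 -0.2 -6 -2 0 0.5 0;0.5 -0.2 -11 -4 0 0.5 0;0.5 -0.2 -12 -7 0 0.5 0;0.5 -0.2 -12 -10 0 0.5 0;0.5 -0.2 -12 -11.8 0 0.5 0;0.5 -0.2 -12 -12.3 0 0.5 0;0 -0.2 -12 -12.35 0 0.5 0;0 -0.2 -12 -12.35 0 0.5 0;0 -0.2 -12 -12.35 0 0.5 0;0 -0.2 -12 -12.35 0 0.5 0;0 -0.2 -12 -12.35 0 0.5 0;0 -0.2 -12 -12.35 0 0.5 0' 30;  python3 -m inch '0 0 0 0 0 0 0;0 0 0 0 0 0 0'
```

```text
t: 8.5
eef_pos: [0.5001, -0.189, 0.0154]
ee_rot: [-3.141, 0.001, 3.133]
force: [-1.8, 1.4, 5.7]
width: 0.018
t: 8.75
eef_pos: [0.5001, -0.189, 0.0154]
ee_rot: [-3.141, 0.001, 3.133]
force: [0.4, 0.8, 2.0]
width: 0.0178
```

```bash
python3 -m inch '0 0 0 1 0 0 0;0 0 0 4 0 0 0;0 0 3 8 0 0 -8;0 0.5 8 12 0 0 -18;0 1 13 12 0 0 -28;0 1.5 18 12 0 0 -38;0 2 23 12 0 0 -48;0 2.5 28 12 0 0 -58;0 3 32 12 0 0 -68;0 3.5 35 12 0 0 -78;0 3.6 37 12 0 0 -87;0 3.6 37.4 12 0 0 -92.8';  python3 -m inch '0 0 0 0 0 0 0;0 0 0 0 0 0 0'; python3 - <<'E'
from h import *
f=cams("g"); a=f["top"]["pixels"][:,:,::-1]; b=f["side"]["pixels"][:,:,::-1]
cv2.imwrite("pics/g.png",np.hstack([cv2.resize(a[180:300,150:270],None,fx=3,fy=3,interpolation=2),cv2.resize(b[200:320,190:330],None,fx=3,fy=3,interpolation=2)]))
print(telemetry.get_state()["force"],telemetry.get_state()["width"])
E
```

```text
t: 10.25
eef_pos: [0.5359, 0.1863, 0.1355]
ee_rot: [-3.141, 0.001, 1.511]
force: [-0.4, 0.1, -3.1]
width: 0.0176
t: 10.5
eef_pos: [0.5358, 0.1861, 0.1357]
ee_rot: [-3.141, 0.001, 1.513]
force: [0.0, -0.4, -2.7]
width: 0.0179
[-0.37654721  0.21739192 -3.1776383 ] 0.017754323316536806
```

View pics/g.png

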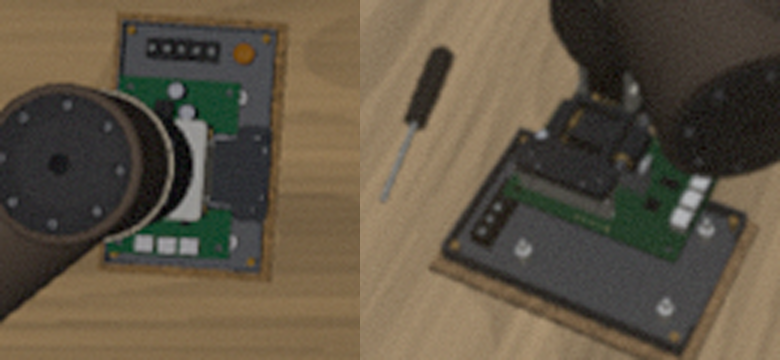

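The board is held level over the tray with its sockets toward the cable end, and three holes show in the top view. (7 pictures viewed.) Lowering it closer, then measuring holes against posts in the same camera.

```bash
python3 -m inch '0 0 -0.1 -2 0 0 0;0 0 -0.1 -4 0 0 0;0 0 -0.1 -5.5 0 0 0;0 0 -0.1 -5.7 0 0 0;0 0 -0.1 -5.7 0 0 0;0 0 -0.1 -5.7 0 0 0'; python3 - <<'E'
from h import *
f=cams("i"); s=telemetry.get_state(); p=s["eef_pos"]; print(p,s["ee_rot"])
yaw=s["ee_rot"][2]-3.133+1.5613; z=p[2]-.0154
a=f["top"]["pixels"]; b=f["side"]["pixels"]
Lb=np.array([[*h[:2],.003] for h in H])
x0=np.array([p[0],p[1],z])
for c in f: print(c,proj(f[c],x0+Lb@Rz(yaw).T).round(1).tolist())
A=a[:,:,::-1];S=b[:,:,::-1]
cv2.imwrite("pics/i.png",np.hstack([cv2.resize(A[190:280,170:260],None,fx=4,fy=4,interpolation=2),cv2.resize(S[220:310,215:325],None,fx=4,fy=4,interpolation=2)]))
E
```

```text
t: 11.35
eef_pos: [0.5364, 0.1852, 0.0795]
ee_rot: [3.141, 0.0, 1.512]
force: [0.0, 0.6, -2.5]
width: 0.0176
[0.53622968 0.18515799 0.07933186] [3.14131147e+00 5.92997008e-05 1.51174336e+00]
side [[291.5, 294.2], [305.4, 267.7], [242.9, 274.5], [258.5, 249.7]]
top [[192.6, 258.6], [224.5, 260.7], [196.4, 209.1], [228.1, 211.2]]
```

View pics/i.png

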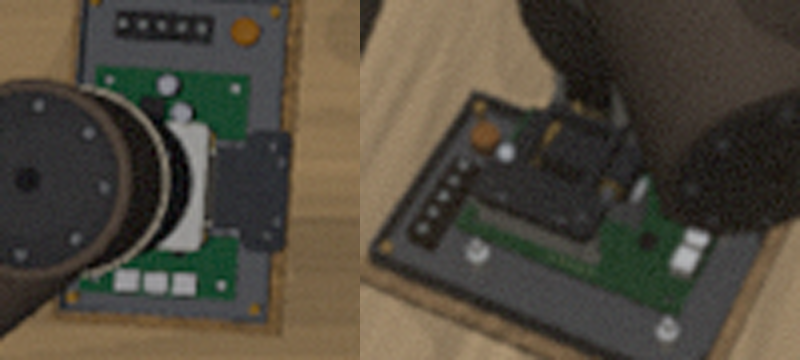

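```bash
cat >> h.py <<'E'
from scipy.ndimage import map_coordinates, gaussian_filter
# visible edge stretches (board frame): start, end, outward normal
SEG={"top":[((.08,-.05),(.08,.05),(1,0)),((.04,-.055),(.075,-.055),(0,-1)),((-.075,-.055),(-.05,-.055),(0,-1)),((-.08,-.05),(-.08,-.03),(-1,0)),((-.08,.025),(-.08,.05),(-1,0)),((.05,.055),(.075,.055),(0,1))],
     "side":[((-.07,.055),(.075,.055),(0,1)),((-.08,.03),(-.08,.05),(-1,0)),((.08,.03),(.08,.05),(1,0))]}
def edgefit(f,x0,z,cams=("top",),verbose=True):
    """board x,y,yaw from green edges, z of underside known"""
    x=np.array(x0,float)
    for it in range(5):
        obs=[]
        for c in cams:
            im=f[c]["pixels"].astype(float); g=gaussian_filter(im[:,:,1]-im[:,:,0],.6)
            for k,(a,b,n) in enumerate(SEG[c]):
                for s in np.linspace(0,1,25):
                    q=np.array([a[0]+s*(b[0]-a[0]),a[1]+s*(b[1]-a[1]),.003])
                    d=np.linspace(-.012,.012,49); P=q+d[:,None]*np.array([*n,0])
                    U=proj(f[c],np.array([x[0],x[1],z])+P@Rz(x[2]).T)
                    v=map_coordinates(g,[U[:,1],U[:,0]],order=1)
                    i,o=v[:14].mean(),v[-14:].mean()
                    if i-o<12: continue
                    h=(i+o)/2; w=np.where((v[:-1]>=h)&(v[1:]<h))[0]
                    if len(w)!=1: continue
                    j=w[0]; e=d[j]+(v[j]-h)/(v[j]-v[j+1])*(d[1]-d[0]); obs.append((q,np.array(n),e,c,k))
        def res(v):
            # displaced edge: (dx,dy,dyaw in board frame) explains e
            return [n@(v[:2]+v[2]*np.array([-q[1],q[0]]))-e for q,n,e,_,_ in obs]
        s=least_squares(res,[0,0,0],loss="soft_l1",f_scale=.0008).x
        x[:2]+=(Rz(x[2])[:2,:2]@s[:2]); x[2]+=s[2]
    if verbose:
        for c in cams:
            for k in range(len(SEG[c])):
                e=[o[2]*1e3 for o in obs if o[3]==c and o[4]==k]; print(c,k,len(e),np.round([np.median(e),np.std(e)],2) if e else "")
    return x
E
python3 - <<'E'
from h import *
f=cams(); s=telemetry.get_state(); p=s["eef_pos"]; z=p[2]-.0154
x0=[p[0],p[1],s["ee_rot"][2]-3.133+1.5613]
print("tcp",p.round(4),np.round(x0,4))
for c in (("top",),("side",)): print(c,edgefit(f,x0,z,c).round(4))
C=[(197.5,210),(228.5,212),(225.2,261.5)]
for i,u in zip((2,3,1),C): print(i,blob(f["top"]["pixels"],u,"hole",1).round(2),blob(f["top"]["pixels"],u,"hole",2).round(2))
xe=edgefit(f,x0,z,verbose=False); print(proj(f["top"],np.r_[xe[:2],z]+np.array([[*h[:2],.003] for h in H])@Rz(xe[2]).T).round(2).tolist())
E
```

```text
tcp [0.5361 0.1851 0.0791] [ 0.5361  0.1851 -0.0599]
top 0 21 [0.07 0.56]
top 1 25 [-0.09  0.68]
top 2 24 [-0.34  0.63]
top 3 23 [-0.24  0.87]
top 4 20 [0.65 0.85]
top 5 13 [0.14 1.07]
('top',) [ 0.5347  0.1843 -0.0558]
side 0 25 [-0.08  0.64]
side 1 25 [0.74 0.45]
side 2 15 [1.99 0.68]
('side',) [ 0.5357  0.1853 -0.054 ]
2 [196.99 209.49] [196.09 212.99]
3 [228.52 211.57] [228.51 211.55]
1 [225.   260.82] [224.79 260.89]
[[193.04, 259.21], [224.93, 261.19], [196.6, 209.68], [228.31, 211.64]]
```

```bash
python3 - <<'E'
from h import *
f=cams()
O={"top":{2:(198.53,209.91),3:(229.51,212.07),0:(195.26,258.09),1:(226.15,259.99)},"side":{2:(244.06,282.92),3:(258.99,258.41),0:(291.16,302.45),1:(304.9,276.24)}}
for z in(.025,.028,.031,.034,.038):
    r=[fitblob(f,[(c,[*H[i][:2],0],np.array(O[c][i])) for i in range(4)],[.536,.185,z,-.056],fixz=z,verbose=False) for c in("top","side")]
    print(z,*[q[[0,1,3]].round(4) for q in r])
E
```

```text
0.025 [ 0.536   0.1855 -0.0562] [ 0.5365  0.1841 -0.0608]
0.028 [ 0.536   0.185  -0.0562] [ 0.5357  0.1859 -0.0609]
0.031 [ 0.536   0.1846 -0.0561] [ 0.535   0.1877 -0.0611]
0.034 [ 0.536   0.1842 -0.0561] [ 0.5343  0.1895 -0.0613]
0.038 [ 0.536   0.1837 -0.056 ] [ 0.5333  0.1919 -0.0618]
```

```bash
python3 -m inch '0 0.06 0.03 -1 0 0 0;0 0.12 0.065 -2 0 0 0;0 0.12 0.065 -2.4 0 0 0;0 0.12 0.065 -2.4 0 0 0;0 0.12 0.065 -2.4 0 0 0;0 0.12 0.065 -2.4 0 0 0'; python3 - <<'E'
from h import *
X=[];Y=[];B=[]
for k in range(3):
    f=cams(); s=telemetry.get_state(); p=s["eef_pos"]; z=p[2]-.0154
    x0=[p[0],p[1],s["ee_rot"][2]-3.133+1.5613]
    X.append(edgefit(f,x0,z,("top",),k==0));Y.append(edgefit(f,x0,z,("side",),k==0))
    B.append([blob(f["top"]["pixels"],u,"hole",1) for u in((197.5,210),(228.5,212),(225.2,261.5))])
print(p.round(4),s["ee_rot"].round(4),s["force"].round(1)); print(np.mean(X,0).round(4),np.mean(Y,0).round(4),np.std(X,0).round(4))
print(np.mean(B,0).round(2).tolist())
xe=np.mean(X,0);print(proj(f["top"],np.r_[xe[:2],z]+np.array([[*h[:2],.003] for h in H])@Rz(xe[2]).T).round(2).tolist())
E
```

```text
t: 12.4
eef_pos: [0.5373, 0.1857, 0.0553]
ee_rot: [3.141, 0.0, 1.512]
force: [-0.3, 0.5, -2.5]
width: 0.0178
top 0 21 [0.01 0.69]
top 1 25 [-0.2   0.83]
top 2 25 [-0.29  0.57]
top 3 25 [-0.01  0.71]
top 4 20 [0.35 0.84]
top 5 13 [0.2  1.17]
side 0 22 [-0.04  0.68]
side 1 18 [0.16 0.43]
side 2 11 [0.72 0.58]
[0.5372 0.1857 0.0551] [-3.1415e+00  3.0000e-04  1.5117e+00] [-0.3 -0.2 -2.6]
[ 0.5358  0.1849 -0.0553] [ 0.5369  0.186  -0.0499] [0.     0.     0.0009]
[[198.0, 209.49], [229.0, 211.52], [225.69, 260.38]]
[[194.33, 258.44], [225.67, 260.36], [197.8, 209.76], [228.96, 211.67]]
```

```bash
python3 -m inch '0 0.02 0 -0.1 0 0 0;0 0.02 0 -0.2 0 0 0;0 0.02 0 -0.25 0 0 0;0 0.02 0 -0.3 0 0 0';python3 -m inch '0 0 0 -0.05 0 0 0;0 0 0 -0.1 0 0 0;0 0 0 -0.1 0 0 0';python3 -m inch '0 0 0 -0.05 0 0 0;0 0 0 -0.1 0 0 0;0 0 0 -0.1 0 0 0'
```

```text
t: 13.2
eef_pos: [0.5372, 0.1856, 0.052]
ee_rot: [-3.141, 0.001, 1.512]
force: [-2.2, 0.7, -0.8]
width: 0.018
t: 13.58
eef_pos: [0.537, 0.1855, 0.0513]
ee_rot: [-3.141, 0.001, 1.512]
force: [-3.7, -0.4, 4.1]
width: 0.0177
t: 13.95
eef_pos: [0.5371, 0.1856, 0.0508]
ee_rot: [-3.141, 0.0, 1.512]
force: [-4.7, -0.1, 6.8]
width: 0.0179
```

Contact came at TCP z 0.052 with a −x side force, which suggests the tips are wedged at one side of the holes. Easing in −x.

```bash
python3 -m inch '0 0 0 0.05 0 0 0;0 -0.04 0 0.05 0 0 0;0 -0.05 0 0.05 0 0 0';python3 -m inch '0 0 0 -0.05 0 0 0;0 0 0 -0.1 0 0 0;0 0 0 -0.1 0 0 0';python3 -c "
from h import *;s=telemetry.get_state();print(s['force'],s['moment'])"
```

```text
t: 14.32
eef_pos: [0.5369, 0.1856, 0.0513]
ee_rot: [3.142, 0.0, 1.512]
force: [-1.0, -0.2, -0.2]
width: 0.0178
t: 14.7
eef_pos: [0.537, 0.1857, 0.0509]
ee_rot: [3.141, 0.0, 1.512]
force: [-4.4, -0.7, 7.6]
width: 0.0177
[-4.38090846 -0.66943525  7.57376839] [-0.23235821  1.40874218 -0.0779616 ]
```

```bash
python3 -m inch '0 0 0 0.15 0 0 0;0 -0.07 0 0.15 0 0 0;0 -0.07 0 0.15 0 0 0;0 -0.07 0 0.05 0 0 0;0 -0.07 0 0 0 0 0;0 -0.07 0 0 0 0 0';python3 -m inch '0 0 0 -0.05 0 0 0;0 0 0 -0.1 0 0 0;0 0 0 -0.1 0 0 0';python3 -c "
from h import *;s=telemetry.get_state();print(s['force'],s['moment'])"
```

```text
t: 15.45
eef_pos: [0.5368, 0.1859, 0.0513]
ee_rot: [3.14, -0.0, 1.512]
force: [1.4, 0.2, 2.9]
width: 0.0179
t: 15.82
eef_pos: [0.5369, 0.1859, 0.0509]
ee_rot: [3.14, -0.0, 1.513]
force: [-2.0, -0.0, 6.2]
width: 0.0179
[-2.04299328e+00 -2.78509540e-03  6.23930982e+00] [-0.20728003  0.46537776 -0.04232188]
```

```bash
python3 -m inch '0 0 0 0.08 0 0 0;0 0.1 0 0.08 0 0 0;0 0.2 0 0.08 0 0 0;0 0.2 0 0.08 0 0 0';python3 -m inch '0 -0.15 0 0 0 0 0;0 -0.3 0 0 0 0 0;0 -0.35 0 0 0 0 0;0 -0.35 0 0 0 0 0'; python3 -m inch '0 0.15 0.1 0 0 0 0;0 0.15 0.2 0 0 0 0;0 0.15 0.2 0 0 0 0'; python3 -m inch '0 0 -0.15 0 0 0 0;0 0 -0.3 0 0 0 0;0 0 -0.35 0 0 0 0;0 0 -0.35 0 0 0 0'
```

```text
t: 16.32
eef_pos: [0.5372, 0.1856, 0.0511]
ee_rot: [-3.14, 0.001, 1.512]
force: [-6.8, 3.0, 5.1]
width: 0.0174
t: 16.82
eef_pos: [0.5361, 0.1863, 0.0518]
ee_rot: [3.139, -0.001, 1.513]
force: [6.7, -2.4, -1.8]
width: 0.0177
t: 17.2
eef_pos: [0.5369, 0.1866, 0.0514]
ee_rot: [3.141, 0.002, 1.512]
force: [-0.5, -7.3, 0.9]
width: 0.018
t: 17.7
eef_pos: [0.5369, 0.1848, 0.0513]
ee_rot: [3.14, -0.001, 1.513]
force: [-4.2, 7.3, -1.1]
width: 0.0175
```

The board is captured in both x and y (about ±0.6 mm before 7 N), so the tips are up through the holes. Centring, then releasing.

```bash
python3 -m inch '0 -0.03 0.09 0 0 0 0;0 -0.03 0.09 0 0 0 0;0 -0.03 0.09 -0.02 0 0 0;0.5 -0.03 0.09 -0.02 0 0 0;0.5 -0.03 0.09 -0.02 0 0 0;0.5 -0.03 0.09 -0.02 0 0 0;0.5 -0.03 0.09 -0.02 0 0 0;0.5 -0.03 0.09 3 0 0 0;0.5 -0.03 0.09 7 0 0 0;0.5 -0.03 0.09 11 0 0 0;0 -6 0.09 14 0 0 0;0 -12 0.09 14 0 0 0'
python3 -m inch '0 -3 -6 0 0 0 0;0 -3 -12 0 0 0 0;0 -3 -15 0 0 0 0;0 -3 -15 0 0 0 0'
python3 - <<'E'
from h import *
f=cams("k"); print(telemetry.get_state()["force"])
a=f["top"]["pixels"][:,:,::-1]; b=f["side"]["pixels"][:,:,::-1]
cv2.imwrite("pics/k.png",np.hstack([cv2.resize(a[190:280,170:260],None,fx=4,fy=4,interpolation=2),cv2.resize(b[220:310,215:325],None,fx=4,fy=4,interpolation=2)]))
E
```

```text
t: 19.2
eef_pos: [0.4184, 0.1864, 0.193]
ee_rot: [3.137, -0.003, 1.511]
force: [-1.7, 2.7, 0.2]
width: 0.0291
t: 19.7
eef_pos: [0.388, 0.0348, 0.1932]
ee_rot: [3.137, -0.004, 1.509]
force: [-0.6, -0.3, -0.3]
width: 0.0004
[ 0.58889594 -0.35493948  0.31391861]
```

View pics/k.png

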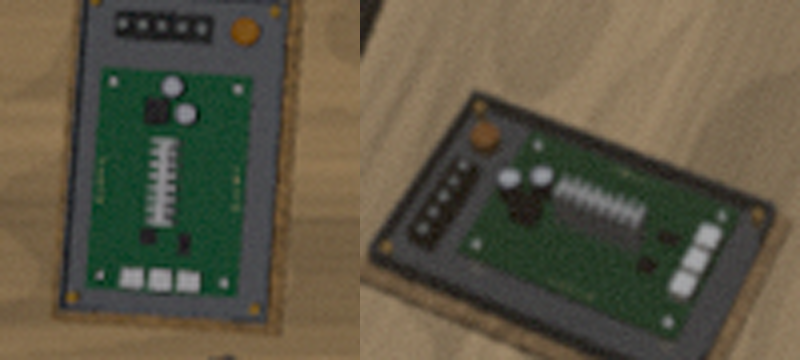

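All four white tips show in the corner holes in both views, at (113,81), (238,89), (99,275) and (223,283) in the crop. (9 pictures viewed.) Next I press with shut fingers on the bare long margins, midway between the holes, working the sides in turn in small steps. First the +y side, with the jaws turned along the board's x.

```bash
python3 -m inch '0 3 3 0 0 0 10;0 6 6 0 0 0 20;0 9 9 0 0 0 30;0 12 12 0 0 0 40;0 14 15 0 0 0 50;0 15.1 18 0 0 0 60;0 15.1 19.4 -3 0 0 70;0 15.1 19.4 -6 0 0 80;0 15.1 19.4 -9 0 0 90.3;0 15.1 19.4 -12 0 0 90.3;0 15.1 19.4 -14 0 0 90.3;0 15.1 19.4 -14.5 0 0 90.3'; python3 -m inch '0 0 0 -0.3 0 0 0;0 0 0 -0.5 0 0 0;0 0 0 -0.5 0 0 0'
```

```text
t: 21.3
eef_pos: [0.5386, 0.2308, 0.0463]
ee_rot: [3.139, -0.006, 3.087]
force: [-0.4, 0.4, 0.2]
width: 0.0005
t: 21.68
eef_pos: [0.5388, 0.2311, 0.0418]
ee_rot: [3.138, -0.005, 3.087]
force: [0.4, 0.4, 0.2]
width: 0.0004
```

```bash
python3 -m inch '0 0 -0.1 -0.1 0 0 0;0 0 -0.2 -0.2 0 0 0;0 0 -0.2 -0.25 0 0 0;0 0 -0.2 -0.25 0 0 0'; python3 -m inch '0 0 0 -0.1 0 0 0;0 0 0 -0.1 0 0 0';  python3 -m inch '0 0 0 -0.1 0 0 0;0 0 0 -0.1 0 0 0'; python3 -m inch '0 0 0 -0.1 0 0 0;0 0 0 -0.1 0 0 0'
```

```text
t: 22.18
eef_pos: [0.5389, 0.229, 0.0394]
ee_rot: [3.138, -0.005, 3.087]
force: [0.1, -0.7, -0.1]
width: 0.0004
t: 22.42
eef_pos: [0.539, 0.229, 0.0387]
ee_rot: [3.138, -0.005, 3.087]
force: [-1.2, -0.9, 4.0]
width: 0.0008
t: 22.68
eef_pos: [0.5391, 0.2291, 0.0382]
ee_rot: [3.138, -0.004, 3.088]
force: [-1.5, -1.6, 7.1]
width: 0.0004
t: 22.92
eef_pos: [0.5392, 0.2292, 0.0378]
ee_rot: [3.138, -0.004, 3.088]
force: [-1.8, -1.0, 8.1]
width: 0.0009
```

```bash
python3 -m inch '0 0 -0.02 -0.1 0 0 0;0 0 -0.02 -0.1 0 0 0'; python3 -m inch '0 0 0 -0.1 0 0 0;0 0 0 -0.1 0 0 0';  python3 -m inch '0 0 0 -0.1 0 0 0;0 0 0 -0.1 0 0 0'; python3 -m inch '0 0 0 -0.1 0 0 0;0 0 0 -0.1 0 0 0'
```

```text
t: 23.18
eef_pos: [0.5393, 0.2291, 0.0376]
ee_rot: [3.138, -0.004, 3.088]
force: [-3.9, -0.9, 10.0]
width: 0.0009
t: 23.42
eef_pos: [0.5393, 0.2292, 0.0375]
ee_rot: [3.138, -0.003, 3.089]
force: [-3.7, -1.4, 10.6]
width: 0.0007
t: 23.68
eef_pos: [0.5393, 0.2292, 0.0374]
ee_rot: [3.138, -0.003, 3.089]
force: [-3.3, -1.2, 10.9]
width: 0.001
t: 23.92
eef_pos: [0.5393, 0.2292, 0.0373]
ee_rot: [3.138, -0.003, 3.089]
force: [-4.3, -1.0, 11.2]
width: 0.0004
```

The shift from the measured pose acts as a force limit, about 11 N per mm. Raising it to about 1.4 mm.

```bash
python3 -m inch '0 -0.04 0 -0.13 0 0 0;0 -0.04 0 -0.13 0 0 0'; python3 -m inch '0 -0.02 0 -0.14 0 0 0;0 -0.02 0 -0.14 0 0 0';  python3 -m inch '0 -0.02 0 -0.14 0 0 0;0 -0.02 0 -0.14 0 0 0'
```

```text
t: 24.18
eef_pos: [0.5392, 0.2292, 0.0371]
ee_rot: [3.137, -0.002, 3.09]
force: [-3.0, 0.1, 10.9]
width: 0.0007
t: 24.42
eef_pos: [0.5392, 0.2292, 0.0368]
ee_rot: [3.137, -0.001, 3.09]
force: [-3.5, -1.4, 11.5]
width: 0.0003
t: 24.68
eef_pos: [0.5392, 0.2294, 0.0357]
ee_rot: [3.137, -0.0, 3.09]
force: [-1.4, -1.2, 4.7]
width: 0.0007
```

```bash
python3 -m inch '0 0 0 -0.08 0 0 0;0 0 0 -0.08 0 0 0'; python3 -m inch '0 0 0 -0.08 0 0 0;0 0 0 -0.08 0 0 0'; python3 -c "
from h import *;s=telemetry.get_state();print(s['force'],s['moment'])"
```

```text
t: 24.92
eef_pos: [0.5393, 0.2293, 0.0353]
ee_rot: [3.137, -0.0, 3.09]
force: [-2.9, -1.3, 7.3]
width: 0.0007
t: 25.18
eef_pos: [0.5394, 0.2294, 0.0351]
ee_rot: [3.137, 0.0, 3.091]
force: [-3.3, -1.2, 7.8]
width: 0.0005
[-3.25963638 -1.22575487  7.79166908] [-0.35369108  1.00945111 -0.02673927]
```

Side A is about 4 mm down. Switching to side B to stay even.

```bash
python3 -m inch '0 0 0 3 0 0 0;0 0 -1 5.5 0 0 0;0 -0.2 -5 5.5 0 0 0;0 -0.5 -8 5 0 0 0;0 -0.5 -8.65 3 0 0 0;0 -0.5 -8.65 1.2 0 0 0;0 -0.5 -8.65 0.9 0 0 0;0 -0.5 -8.65 0.9 0 0 0'; python3 -m inch '0 0 0 -0.15 0 0 0;0 0 0 -0.3 0 0 0;0 0 0 -0.4 0 0 0'; python3 -m inch '0 0 0 -0.1 0 0 0;0 0 0 -0.1 0 0 0'
```

```text
t: 26.18
eef_pos: [0.5345, 0.143, 0.044]
ee_rot: [3.137, -0.0, 3.091]
force: [0.1, 0.4, -0.0]
width: 0.0002
t: 26.55
eef_pos: [0.5349, 0.1433, 0.0406]
ee_rot: [3.137, 0.001, 3.091]
force: [-0.1, -0.3, 3.3]
width: 0.0009
t: 26.8
eef_pos: [0.535, 0.1433, 0.0398]
ee_rot: [3.137, 0.001, 3.092]
force: [-0.1, -0.4, 4.1]
width: 0.0006
```

```bash
python3 -m inch '0 0 0 -0.12 0 0 0;0 0 0 -0.12 0 0 0'; python3 -m inch '0 0 0 -0.12 0 0 0;0 0 0 -0.12 0 0 0'; python3 -m inch '0 0 0 -0.12 0 0 0;0 0 0 -0.12 0 0 0'; python3 -m inch '0 0 0 -0.12 0 0 0;0 0 0 -0.12 0 0 0'; python3 -m inch '0 0 0 -0.12 0 0 0;0 0 0 -0.12 0 0 0'
```

```text
t: 27.05
eef_pos: [0.5349, 0.1432, 0.0383]
ee_rot: [3.137, 0.001, 3.091]
force: [-0.7, -0.7, -0.5]
width: 0.0006
t: 27.3
eef_pos: [0.5346, 0.1432, 0.0367]
ee_rot: [3.137, 0.0, 3.091]
force: [0.4, -0.4, 0.6]
width: 0.0002
t: 27.55
eef_pos: [0.5348, 0.1433, 0.0357]
ee_rot: [3.137, 0.001, 3.091]
force: [0.4, 0.3, 3.1]
width: 0.0005
t: 27.8
eef_pos: [0.5349, 0.1433, 0.0352]
ee_rot: [3.137, 0.001, 3.092]
force: [-3.2, -0.6, 7.4]
width: 0.0002
t: 28.05
eef_pos: [0.535, 0.1433, 0.0349]
ee_rot: [3.137, 0.002, 3.092]
force: [-3.6, -0.5, 12.0]
width: 0.0005
```

```bash
python3 -m inch '0 0 0 3 0 0 0;0 -2 -4 6 0 0 0;0 -6 -10 8 0 0 0;0 -10 -15 8 0 0 0;0 -10 -15 8 0 0 0'
python3 - <<'E'
from h import *
f=cams("m")
a=f["top"]["pixels"][:,:,::-1]; b=f["side"]["pixels"][:,:,::-1]
cv2.imwrite("pics/m.png",np.hstack([cv2.resize(a[190:280,175:255],None,fx=5,fy=5,interpolation=2),cv2.resize(b[225:315,240:320],None,fx=5,fy=5,interpolation=2)]))
for z in(.028,.036): print(z,edgefit(f,[.5366,.1857,-.056],z,("top",),False).round(4),edgefit(f,[.5366,.1857,-.056],z,("side",),False).round(4))
E
```

```text
t: 28.68
eef_pos: [0.4323, -0.0089, 0.115]
ee_rot: [3.136, 0.001, 3.09]
force: [0.4, 0.5, -0.5]
width: -0.0
0.028 [ 0.5356  0.186  -0.0542] [ 0.5372  0.1834 -0.0889]
0.036 [ 0.5357  0.1851 -0.0566] [ 0.5344  0.1879 -0.0881]
```

View pics/m.png

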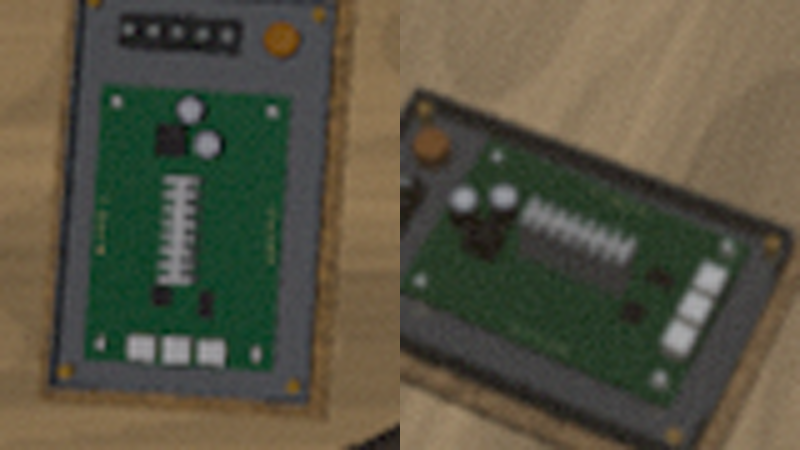

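Tips still show in all four holes. They look taller at the cable end, (659,378) and (727,246) in the side crop, than at the mains end, so posts 0 and 1 seem to be through first. (10 pictures viewed.) Next: press the mains-end margins, beside the tips.

```bash
python3 -m inch '0 4 4 0 0 0 0;0 8 8 0 0 0 0;0 12 12 -1 0 0 0;0 14.4 14.9 -3 0 0 0;0 14.4 14.9 -5.5 0 0 0;0 14.4 14.9 -6.8 0 0 0;0 14.4 14.9 -7 0 0 0;0 14.4 14.9 -7 0 0 0'; python3 -m inch '0 0 0 -0.2 0 0 0;0 0 0 -0.4 0 0 0;0 0 0 -0.4 0 0 0';python3 -m inch '0 0 0 -0.15 0 0 0;0 0 0 -0.15 0 0 0';python3 -m inch '0 0 0 -0.12 0 0 0;0 0 0 -0.12 0 0 0'
```

```text
t: 29.78
eef_pos: [0.5786, 0.1415, 0.0458]
ee_rot: [3.136, 0.003, 3.091]
force: [0.5, 0.6, -0.4]
width: 0.0001
t: 30.15
eef_pos: [0.5787, 0.1414, 0.0421]
ee_rot: [3.135, 0.003, 3.09]
force: [-0.7, -0.1, -0.5]
width: 0.0011
t: 30.4
eef_pos: [0.5786, 0.1414, 0.0405]
ee_rot: [3.136, 0.003, 3.09]
force: [-0.9, 0.9, -0.3]
width: 0.0004
t: 30.65
eef_pos: [0.5785, 0.1413, 0.0392]
ee_rot: [3.136, 0.003, 3.09]
force: [-0.7, 0.1, 0.9]
width: 0.0005
```

```bash
for i in 1 2; do :; done; python3 -m inch '0 -0.1 0 -0.12 0 0 0;0 -0.1 0 -0.12 0 0 0'; python3 -m inch '0 -0.05 0 -0.12 0 0 0;0 -0.05 0 -0.12 0 0 0'; python3 -m inch '0 0 0 -0.12 0 0 0;0 0 0 -0.12 0 0 0'; python3 -m inch '0 0 0 -0.12 0 0 0;0 0 0 -0.12 0 0 0'; python3 -m inch '0 0 0 -0.12 0 0 0;0 0 0 -0.12 0 0 0'
```

```text
t: 30.9
eef_pos: [0.5778, 0.1414, 0.0382]
ee_rot: [3.136, 0.004, 3.09]
force: [0.6, -0.5, 1.9]
width: 0.0003
t: 31.15
eef_pos: [0.5779, 0.1415, 0.0375]
ee_rot: [3.135, 0.005, 3.091]
force: [1.3, -1.8, 4.7]
width: 0.0002
t: 31.4
eef_pos: [0.578, 0.1416, 0.0368]
ee_rot: [3.135, 0.005, 3.091]
force: [-1.4, -0.5, 7.4]
width: 0.0007
t: 31.65
eef_pos: [0.5781, 0.1416, 0.0363]
ee_rot: [3.135, 0.006, 3.091]
force: [-1.5, -0.5, 8.6]
width: 0.0004
t: 31.9
eef_pos: [0.5781, 0.1416, 0.0359]
ee_rot: [3.135, 0.006, 3.091]
force: [-2.2, -0.8, 9.5]
width: 0.0006
```

```bash
python3 -m inch '0 -0.02 0 -0.13 0 0 0;0 -0.02 0 -0.13 0 0 0'; python3 -m inch '0 0 0 -0.13 0 0 0;0 0 0 -0.13 0 0 0'; python3 -m inch '0 0 0 -0.13 0 0 0;0 0 0 -0.13 0 0 0'; python3 -m inch '0 0 0 -0.13 0 0 0;0 0 0 -0.13 0 0 0'
```

```text
t: 32.15
eef_pos: [0.5781, 0.1416, 0.0351]
ee_rot: [3.135, 0.007, 3.092]
force: [1.0, -1.7, 6.8]
width: 0.0004
t: 32.4
eef_pos: [0.5776, 0.1415, 0.0335]
ee_rot: [3.135, 0.006, 3.091]
force: [0.0, -0.9, -0.2]
width: 0.0005
t: 32.65
eef_pos: [0.5774, 0.1414, 0.0321]
ee_rot: [3.135, 0.006, 3.091]
force: [-0.5, -0.3, 2.7]
width: 0.0007
t: 32.9
eef_pos: [0.5774, 0.1415, 0.032]
ee_rot: [3.135, 0.006, 3.092]
force: [-5.0, -0.6, 13.5]
width: 0.0005
```

Post 3 clicked and bottomed hard at TCP z 0.032. Now post 2's side.

```bash
python3 -m inch '0 0 0 3 0 0 0;0 0 1 5.5 0 0 0;0 0.2 5 5.5 0 0 0;0 0.3 8 5 0 0 0;0 0.3 8.5 3 0 0 0;0 0.3 8.5 1.2 0 0 0;0 0.3 8.5 1 0 0 0;0 0.3 8.5 0.9 0 0 0'; python3 -m inch '0 0 0 -0.2 0 0 0;0 0 0 -0.4 0 0 0;0 0 0 -0.4 0 0 0';python3 -m inch '0 0 0 -0.12 0 0 0;0 0 0 -0.12 0 0 0';python3 -m inch '0 0 0 -0.12 0 0 0;0 0 0 -0.12 0 0 0';python3 -m inch '0 0 0 -0.12 0 0 0;0 0 0 -0.12 0 0 0'
```

```text
t: 33.9
eef_pos: [0.5806, 0.2259, 0.041]
ee_rot: [3.136, 0.006, 3.091]
force: [0.0, -0.7, 0.0]
width: 0.0003
t: 34.28
eef_pos: [0.5806, 0.2259, 0.0371]
ee_rot: [3.135, 0.006, 3.091]
force: [-0.4, 0.7, -1.0]
width: 0.0003
t: 34.52
eef_pos: [0.5806, 0.2259, 0.0359]
ee_rot: [3.135, 0.006, 3.091]
force: [0.7, 0.3, 0.3]
width: 0.0002
t: 34.78
eef_pos: [0.5805, 0.2258, 0.0346]
ee_rot: [3.135, 0.006, 3.091]
force: [-0.6, -0.4, -0.1]
width: 0.0003
t: 35.02
eef_pos: [0.5804, 0.2258, 0.0333]
ee_rot: [3.136, 0.006, 3.091]
force: [1.1, 0.4, 0.5]
width: 0.0004
```

```bash
python3 -m inch '0 0 0 -0.12 0 0 0;0 0 0 -0.12 0 0 0';python3 -m inch '0 0 0 -0.12 0 0 0;0 0 0 -0.12 0 0 0';python3 -m inch '0 0 0 -0.12 0 0 0;0 0 0 -0.12 0 0 0'
```

```text
t: 35.28
eef_pos: [0.5805, 0.2259, 0.0322]
ee_rot: [3.135, 0.006, 3.091]
force: [-0.1, 0.4, 1.4]
width: 0.0001
t: 35.52
eef_pos: [0.5806, 0.2259, 0.0321]
ee_rot: [3.135, 0.006, 3.092]
force: [-4.0, -0.1, 10.4]
width: 0.0008
t: 35.78
eef_pos: [0.5806, 0.2259, 0.032]
ee_rot: [3.135, 0.007, 3.092]
force: [-4.5, -1.4, 11.3]
width: 0.0006
```

Post 2's corner is already home (hard at 0.032). Checking post 0's corner.

```bash
python3 -m inch '0 0 0 1.5 0 0 0;0 -3 0.2 2 0 0 0;0 -7 0.5 2 0 0 0;0 -8.35 0.6 1.2 0 0 0;0 -8.35 0.6 0.8 0 0 0;0 -8.35 0.6 0.6 0 0 0;0 -8.35 0.6 0.6 0 0 0'; python3 -m inch '0 0 0 -0.2 0 0 0;0 0 0 -0.35 0 0 0;0 0 0 -0.35 0 0 0';python3 -m inch '0 0 0 -0.12 0 0 0;0 0 0 -0.12 0 0 0';python3 -m inch '0 0 0 -0.12 0 0 0;0 0 0 -0.12 0 0 0';python3 -m inch '0 0 0 -0.12 0 0 0;0 0 0 -0.12 0 0 0'
```

```text
t: 36.65
eef_pos: [0.4978, 0.2318, 0.0377]
ee_rot: [3.136, 0.007, 3.092]
force: [0.4, 0.1, 0.0]
width: 0.0003
t: 37.02
eef_pos: [0.4978, 0.2317, 0.034]
ee_rot: [3.136, 0.006, 3.091]
force: [-0.1, -0.7, 0.7]
width: 0.0005
t: 37.28
eef_pos: [0.4977, 0.2317, 0.0328]
ee_rot: [3.136, 0.006, 3.091]
force: [0.4, 0.0, -0.7]
width: 0.0004
t: 37.52
eef_pos: [0.4979, 0.2318, 0.0321]
ee_rot: [3.136, 0.007, 3.092]
force: [-1.8, -0.2, 5.3]
width: 0.0006
t: 37.78
eef_pos: [0.4979, 0.2318, 0.032]
ee_rot: [3.136, 0.007, 3.092]
force: [-3.6, -1.0, 12.7]
width: 0.0005
```

Post 0 is home too. Now post 1's corner.

```bash
python3 -m inch '0 0 0 3 0 0 0;0 0 -1 5.5 0 0 0;0 -0.3 -5 5.5 0 0 0;0 -0.5 -8 5 0 0 0;0 -0.55 -8.65 3 0 0 0;0 -0.55 -8.65 1.2 0 0 0;0 -0.55 -8.65 0.7 0 0 0;0 -0.55 -8.65 0.7 0 0 0'; python3 -m inch '0 0 0 -0.2 0 0 0;0 0 0 -0.4 0 0 0;0 0 0 -0.4 0 0 0';python3 -m inch '0 0 0 -0.12 0 0 0;0 0 0 -0.12 0 0 0';python3 -m inch '0 0 0 -0.12 0 0 0;0 0 0 -0.12 0 0 0';python3 -m inch '0 0 0 -0.12 0 0 0;0 0 0 -0.12 0 0 0'
```

```text
t: 38.78
eef_pos: [0.4925, 0.1454, 0.039]
ee_rot: [3.136, 0.007, 3.093]
force: [0.2, 0.3, 0.9]
width: 0.0005
t: 39.15
eef_pos: [0.4924, 0.1455, 0.0351]
ee_rot: [3.136, 0.007, 3.093]
force: [-0.1, -0.1, -0.8]
width: 0.0003
t: 39.4
eef_pos: [0.4924, 0.1455, 0.0339]
ee_rot: [3.136, 0.007, 3.093]
force: [-0.5, 0.5, -0.5]
width: 0.0003
t: 39.65
eef_pos: [0.4923, 0.1454, 0.0326]
ee_rot: [3.136, 0.007, 3.093]
force: [-0.4, -1.1, -0.3]
width: 0.0002
t: 39.9
eef_pos: [0.4925, 0.1455, 0.0321]
ee_rot: [3.136, 0.007, 3.093]
force: [-3.0, -1.0, 8.2]
width: 0.0002
```

```bash
python3 -m inch '0 0 0 -0.12 0 0 0;0 0 0 -0.12 0 0 0'; python3 -m inch '0 0 0 3 0 0 0;0 -2 -4 6 0 0 0;0 -5 -10 8 0 0 0;0 -7 -15 8 0 0 0;0 -7 -18 8 0 0 0;0 -7 -18 8 0 0 0'
python3 - <<'E'
from h import *
f=cams("n")
a=f["top"]["pixels"][:,:,::-1]; b=f["side"]["pixels"][:,:,::-1]
cv2.imwrite("pics/n.png",np.hstack([cv2.resize(a[190:280,175:255],None,fx=5,fy=5,interpolation=2),cv2.resize(b[225:315,240:320],None,fx=5,fy=5,interpolation=2)]))
E
```

```text
t: 40.15
eef_pos: [0.4925, 0.1455, 0.032]
ee_rot: [3.136, 0.008, 3.094]
force: [-5.5, 0.4, 13.9]
width: 0.0008
t: 40.9
eef_pos: [0.4221, -0.0361, 0.1122]
ee_rot: [3.136, 0.008, 3.091]
force: [0.2, 0.7, -0.6]
width: 0.0005
```

View pics/n.png

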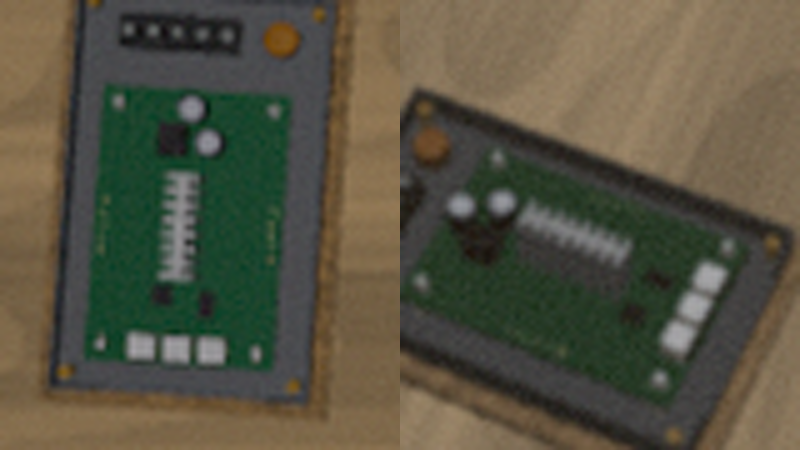

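All four tips stand clear of a level board. (11 pictures viewed.) One last feel at corner 3 to confirm it stayed latched.

```bash
python3 -m inch '0 4 4 0 0 0 0;0 8 8 0 0 0 0;0 12 12 -1 0 0 0;0 15 16 -3 0 0 0;0 15.3 17.7 -5.5 0 0 0;0 15.3 17.7 -7 0 0 0;0 15.3 17.7 -7.5 0 0 0;0 15.3 17.7 -7.6 0 0 0;0 15.3 17.7 -7.8 0 0 0'; python3 -m inch '0 0 0 -0.12 0 0 0;0 0 0 -0.12 0 0 0';python3 -m inch '0 0 0 -0.1 0 0 0;0 0 0 -0.1 0 0 0';python3 -m inch '0 0 0 -0.1 0 0 0;0 0 0 -0.1 0 0 0'
```

```text
t: 42.12
eef_pos: [0.5762, 0.1422, 0.0351]
ee_rot: [3.135, 0.009, 3.092]
force: [-0.2, 0.0, -0.7]
width: 0.0003
t: 42.38
eef_pos: [0.5764, 0.1421, 0.0345]
ee_rot: [3.134, 0.01, 3.092]
force: [-0.2, -0.1, -0.6]
width: 0.0005
t: 42.62
eef_pos: [0.5764, 0.1421, 0.0335]
ee_rot: [3.134, 0.01, 3.092]
force: [-0.3, 0.9, 0.3]
width: 0.0006
t: 42.88
eef_pos: [0.5763, 0.1421, 0.0324]
ee_rot: [3.135, 0.01, 3.092]
force: [-0.4, 0.5, 0.3]
width: 0.0006
```

No resistance down to 0.0324, so corner 3 is down as well. Backing off and handing in.

```bash
python3 -m inch '0 0 0 3 0 0 0;0 -2 -4 6 0 0 0;0 -6 -10 8 0 0 0;0 -10 -16 9 0 0 0;0 -10 -16 9 0 0 0;0 -10 -16 9 0 0 0'
python3 - <<'E'
from h import *
f=cams("z"); p=cv2.absdiff(cv2.imread("pics/a_top.png"),f["top"]["pixels"][:,:,::-1].copy())
for n in("cover","tub","thread","driver"):
    a=pp("top",n); print(n,a[0],a[1])
for n,(x0,y0,x1,y1) in dict(cover=(60,170,140,270),tub=(420,180,500,265),thread=(312,130,345,162),driver=(198,140,275,168)).items(): print(n,"max diff vs start",cv2.GaussianBlur(p,(5,5),0)[y0:y1,x0:x1].max())
arm.job_done()
E
```

```text
t: 43.62
eef_pos: [0.4761, -0.0188, 0.1231]
ee_rot: [3.134, 0.011, 3.09]
force: [0.2, 0.2, -0.4]
width: 0.0002
cover [101.6 221.1] 0.64
tub [451.5 224.7] 0.72
thread [327.1 148.2] 0.75
driver [236.4 157.1] 0.88
cover max diff vs start 10
tub max diff vs start 11
thread max diff vs start 10
driver max diff vs start 10
the job is handed in; nothing more can be done
```

The circuit board is back in the tray and pressed home on all four standoffs, plug sockets towards the cable end. I handed it in at about 44 s. `arm.job_done()` gives no verdict, so this rests on my own checks.

**What I did:** I lifted the board by its heatsink and set it over the tips. Nudging it sideways showed it was caught in both directions. I then pressed with shut fingers on the bare long margins, working the two sides in turn and then feeling each corner.

**Last checks:**
- **Height:** pressed corners 0, 1 and 2 stopped hard at the same tool height, 32.0 mm. Corner 3 stopped there too when pressed. When I felt it again it was still down to 32.4 mm, but I didn't go on to a second firm stop.
- **Force:** the highest push I read was about 14 N, below the 2 kg limit. I only read the force at the end of each small step, so brief peaks between readings would not show.
- **View:** the last close-up showed a white tip through each hole.
- **Other things:** the cover, tub, thread and screwdriver look unchanged in the top view against the first picture.

**What went less cleanly:**
- **First grasp:** it closed too slowly and came up empty, but the board's visible holes had not moved and the second try held.
- **Clicks:** only post 3's click was distinct. The others showed as force drops while I pressed the two sides, and I confirmed them by height.
- **Uneven pressing:** the board tilted slightly after the first side press, and post 3 went home last, on its own.

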